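Hold the glue press closed on a binding disc

TASK

Press the freshly glued cover pad onto the binding disc in the bench press. Push the shuttle by its knob all the way in to its stop, so that the disc sits under the ram, and only then bring the lever's ball down until the sprung foot bears on the pad with its spring about half squeezed, never solid. Finish while holding the lever there, without letting go, and leave the other things on the table where they are.

Things in the scene. Friction and masses are not known exactly. Their poses are not given: they have to be found in the camera images.
- press_base (a point): dark cast-iron bench press, bolted down. Point on the table straight below the ram; x to the press's back (column), y to its left, z up. Base 90 mm to the front, 160 mm to the back, 75 mm to each side, 30 mm high. Head: from 42 mm in front of the point backward, 76 mm wide, 185 to 290 mm up. Two guide bars for the shuttle run 312 mm to the left (tops 40 mm up)
- shuttle_knob (a point): middle of the black upright knob on the shuttle's left end: 24 mm across, 26 mm high, 82 mm above the table (top 96 mm), on a slimmer neck. The shuttle is an aluminium plate, top 50 mm above the table, 116 mm wide, that slides along the press's y (about 2.5 N of friction). Shuttle home: the knob is at x 0, y +135 mm of press_base
- shuttle (a joint): slide of the shuttle, m: 0 fully out to the press's left, grows as it goes right (press -y), 0.150 home against the stop block, disc under the ram. No detent: it stays where it is left
- work: the job, screwed down in the shuttle's nest: black binding disc, 96 mm across, 12 mm high, with a dark rubber cover pad, 68 mm across, 5 mm thick, glued on top. Origin at the centre of the disc's underside, 50 mm above the table; 135 mm right of the shuttle's knob
- lever_ball: black ball, 36 mm across, at the front end of the press's lever (12 mm steel bar); origin at its centre. Raised: at x -138, y -70 mm of press_base, 312 mm above the table. Half squeezed: x -143 mm, 178 mm above the table; solid: 142 mm. On the way it is at most 152 mm in front. Pushing it down takes 3 N at first, 5 N just before the foot touches, 15 N half squeezed, 22 N solid
- lever_axis (a point): the lever's pivot, in the middle of its hub on the right of the press's head: x +37.5, y -70 mm of press_base, 237.5 mm above the table. The axis is level, along the press's y. The ball's centre is 190 mm from it, and turns about it downward at the front
- lever (a joint): lever angle, rad: 0 raised (ball 0.40 rad above level), grows as the ball goes down, 1.05 lowest. A return spring lifts it if let go. Each rad drives the ram 25 mm down. With the shuttle home the foot touches the pad at 0.52; its spring is half squeezed at 0.72 and solid at 0.92
- foot (a joint): squeeze of the spring between ram and foot, m: 0 free (14 mm gap, with bright coils, between the ram's dark round cup and the foot), 0.005 half squeezed (9 mm gap), 0.010 solid (4 mm gap)
- foot_plate: round steel pressure foot, 50 mm across, 10 mm thick, under the ram; origin at the centre of its underside, 80 mm above the table with the ram up, 67 mm when on the pad
- disc_a: spare binding disc, black, 96 mm across, 12 mm high; origin at the centre of its underside; bystander
- disc_b: another spare binding disc, like disc_a; origin at the centre of its underside; bystander
- cover_pad: spare round rubber cover pad, 68 mm across, 5 mm thick; origin at the centre of its underside; bystander
- glue: standing off-white glue bottle, 38 mm across, 105 mm high; origin at the centre of its underside; bystander
- spool: filament spool lying flat, 200 mm across, 65 mm high; origin at the centre of its underside; bystander
- footbed: black moulded footbed lying flat, 250 x 92 x 14 mm; origin at the centre of its underside; bystander
- caliper: steel caliper lying flat, 230 mm long, 14 mm high; origin at the centre of its underside; bystander

How it is judged:
On the way:
1. the shuttle is home against its stop with the lever still raised (value of joint shuttle above 0.146 m and value of joint lever below 0.2 rad), for 0.2 s.
At the end, for the whole second after the job is handed in: The shuttle is home (within 4 mm of its stop), the foot presses on the pad (more than 35 N) with its spring squeezed 3 to 7 mm of 10, and the robot holds the lever's ball (more than 4 N), all through the last second (value of joint shuttle above 0.146 m and value of joint foot between 0.003 and 0.007 m and value of joint lever between 0.62 and 0.83 rad and contact force between foot_plate and work above 35 N and contact force between any of the fingers, the arm and lever_ball above 4 N); the arm keeps its last pose, push and grip.
It fails at once if the foot's spring is squeezed solid (more than 9.3 mm) (value of joint foot above 0.0093 m).
It fails at once if a bystander is shifted by more than 30 mm (distance of any of disc_a, disc_b, cover_pad, glue, spool, footbed, caliper from where it was at the start of the episode above 0.03 m).
It also fails if it takes over 48 s, if anything falls off the work surface, if the arm or the gripper's body presses on something with over 40 N, if the wrist force passes 120 N, or if a joint passes its speed limit or range.

ROBOT

A 6-joint arm with a two-finger parallel gripper is mounted at the origin on the work surface. World frame = base frame: x ahead of the robot, y to its left, z up, the work surface at z = 0. Lengths are in m, angles in rad, forces in N, time in s.
With the tool pointing down it reaches from about 0.325 to 0.775 m from the base axis. Payload 5.5 kg.
Tool frame: the origin (TCP) lies midway between the tips of the shut fingers; the grasp point (between the pads) lies 19 mm behind it; z points along the fingers, y is the line along which they close (so a half turn about z gives the same grasp; the last joint's range is limited). The gripper opens to 85 mm and grips with 20 to 120 N. Pads are 22 mm wide; open, the fingers measure 114 mm over their backs; the gripper's body (76 mm by 85 mm) begins 54 mm behind the grasp point. The pads swing forward as they close: fully open they stand 13 mm farther back than shut.
Start: joints at [-1.317, 0.091, 1.231, -0, 1.82, -0.057], TCP at [0.183, -0.571, 0.231] pointing down, gripper open.
Joint ranges: [-2.87, 2.87], [-0.86, 2.18], [0.17, 2.46], [-1.51, 4.65], [0.06, 2.69], [-2.65, 2.65]. Speed limits (rad/s): [2.57, 2.57, 3.01, 3.14, 3.14, 3.14].

INTERFACE

Orientations are given as a unit quaternion [x, y, z, w].
In Python, from bench import monitor, cams, order gives the robot as it stands.
- The arm moves only by the shell command python3 -m creep 'ROWS' [FORCE]. ROWS is JSON, a list of rows, each an object with "linear": the shift along the tool's x, y, z in m, a list of three; "delta_rot": the turn, a rotation vector about the tool's x, y, z in degrees, a list of three; "jaw": the finger opening in m, from 0 to 0.0854. A call has 1 to 8 rows; each row is the pose to reach, as a shift and turn from the pose commanded when the call began, along the tool's axes at that moment; what a row does not reach only later rows make up. A row lasts 1/8 s, in which the tool goes at most 62.5 mm and 10.7 degrees, less where a joint would pass 70% of its speed; a pose out of reach is approached as far as the arm can. A call with a gripper value outside its range is refused whole. The fingers move at their own pace and stop on an object; FORCE is the grip in N (left out, the last holds). Time passes only in rows, so rows that repeat a pose let the fingers close. It gives the time, the measured TCP pose, the force, the opening and the grip force at its end, in the units of the state.
- monitor.get_state(): the state, without advancing time (a new reading comes with each control period).
- cams.read_camera(name): name is "scene" or "top"; returns a dict with "image" (420x560x3 uint8, red, green, blue), "z_map" (420x560 float32, m along the optical axis (not along the pixel's ray), 0 where there is no reading), "fx", "fy", "cx", "cy" (pixels), "rvec" (rotation vector, rad) and "tvec" (3), from world to camera coordinates, as OpenCV has them. Camera axes: x right, y down, z forward; pixel columns grow to the right and rows downward; lengths in m; the calibration is good to about 2 mm. A picture is of the moment at which its call begins.
- order.sign_off(): hands the job in; it is judged then, once.
The state is a dict: "t": time; "joints": joint angles; "qd": joint speeds; "effort": joint torques, N m; "ee_pos": TCP position; "eef_rot": TCP orientation; "force": force on the tool from outside, world axes, zero at the start; "ft_torque": the same for the moment, N m; "finger_gap": opening from 0.0 (shut) to 1.0 (fully open); "gripper_force": force on a finger pad.
Only numpy, scipy, OpenCV 4.12 (cv2) and the standard library are available. Lean on these libraries where they do the work, as an engineer would, in place of code of your own. Each camera call takes 0.05 s, during which the arm holds its last target. There are 200 camera calls.

## Working session

There is one attempt and no reset: what is moved stays moved. The work goes in short steps, Python scripts to look and compute and a shell command to move; the robot and the scene stay as the last step left them, time stands still between calls to the robot, and variables do not carry over. Pictures are saved under pics/ and viewed, at most 10 in all, crops included, and the job is handed in when it is done.

```bash
mkdir -p pics; cat > h.py <<'E'
import numpy as np,cv2
from bench import monitor,cams,order
from scipy.spatial.transform import Rotation as R
def grab(n):
    c=cams.read_camera(n); z=c["z_map"]; v,u=np.mgrid[:420,:560]
    P=np.dstack([(u-c["cx"])/c["fx"]*z,(v-c["cy"])/c["fy"]*z,z])
    M=cv2.Rodrigues(np.array(c["rvec"],float))[0]
    W=(P-np.array(c["tvec"]).ravel())@M; W[z==0]=np.nan
    return c,W
def save(n,im): cv2.imwrite("pics/"+n,cv2.cvtColor(im,cv2.COLOR_RGB2BGR))
E
python3 - <<'E'
from h import *
for n in("scene","top"):
    c,W=grab(n); save(n+"1.png",c["image"]); np.save(n+".npy",W)
s=monitor.get_state();print(s)
E
```

```text
{'t': 0.1, 'joints': array([-1.31667437e+00,  9.17885921e-02,  1.23179063e+00,  7.53857084e-06,
        1.81978737e+00, -5.67084496e-02]), 'qd': array([-8.33929576e-05, -2.21404032e-03, -3.23046447e-03,  1.92591415e-04,
        3.38556562e-04, -1.13938140e-03]), 'effort': array([ 3.90679503e-03, -4.60215747e+01, -4.19219291e+01,  1.73877390e-05,
        1.06078049e-02, -4.80940813e-06]), 'ee_pos': array([ 0.18344121, -0.57100188,  0.23024672]), 'eef_rot': array([ 9.87946815e-01,  1.54791163e-01, -8.37714842e-05, -8.83010049e-04]), 'force': array([-0.29047697,  0.14228817,  0.34878405]), 'ft_torque': array([ 0.03513563, -0.03492869, -0.0468536 ]), 'gripper_force': 0.0, 'finger_gap': 1.00046914953517}
```

View pics/scene1.png

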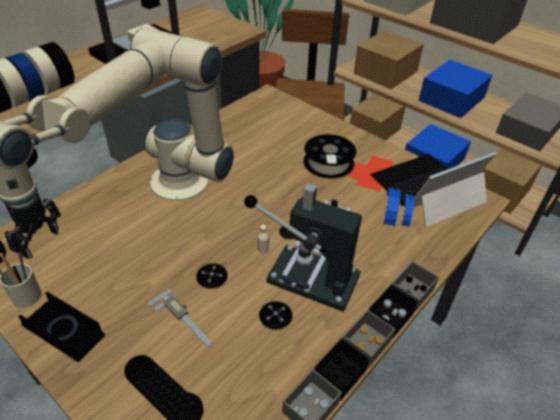

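View pics/top1.png

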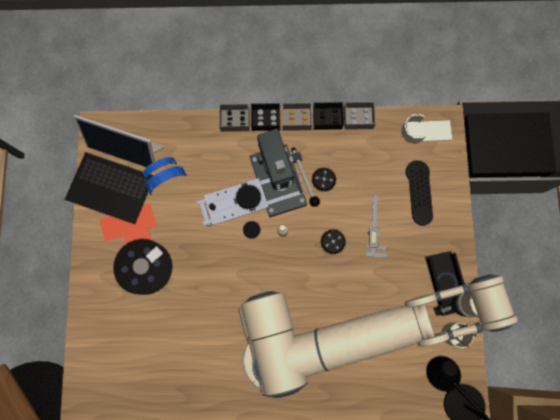

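The scene view shows the press with its lever ball at (250,201). In the top view the ball is at (315,201), the shuttle knob at about (212,207), the work disc at (249,196), and the glue at (283,230), in front of the press.

```bash
python3 - <<'E'
from h import *
W=np.load("top.npy");S=np.load("scene.npy")
def pts(A,u0,u1,v0,v1,z0,z1):
    p=A[v0:v1,u0:u1].reshape(-1,3); return p[(p[:,2]>z0)&(p[:,2]<z1)]
def rep(n,p): print(n,len(p),p.mean(0).round(4),np.median(p,0).round(4),p.min(0).round(3),p.max(0).round(3))
rep("ball top",pts(W,305,325,192,211,.27,.36))
rep("ball scene",pts(S,240,260,190,212,.27,.36))
rep("knob",pts(W,200,225,197,218,.08,.11))
d=pts(W,232,266,180,214,.058,.075); rep("disc",d)
rep("pad",pts(W,232,266,180,214,.0645,.075))
rep("plate",pts(W,195,240,180,230,.045,.055))
rep("glue",pts(W,272,294,220,240,.08,.13))
h=pts(W,250,310,120,200,.275,.30); rep("head",h)
if len(h): print(cv2.minAreaRect((h[:,:2]*1000).astype(np.float32)))
b=pts(W,240,320,130,225,.025,.034); rep("base",b)
print(cv2.minAreaRect((b[:,:2]*1000).astype(np.float32)))
lev=pts(W,290,322,148,205,.2,.36); print(cv2.fitLine(lev[:,:2].astype(np.float32),cv2.DIST_HUBER,0,.01,.01).ravel())
im=cv2.imread("pics/top1.png")[130:250,180:350]; cv2.imwrite("pics/c1.png",cv2.resize(im,None,fx=4.5,fy=4.5,interpolation=cv2.INTER_CUBIC))
E
```

```text
ball top 117 [ 0.5109 -0.1391  0.3208] [ 0.5087 -0.138   0.3227] [ 0.492 -0.156  0.295] [ 0.542 -0.124  0.334]
ball scene 169 [ 0.519  -0.1469  0.3171] [ 0.5201 -0.1475  0.3189] [ 0.499 -0.161  0.296] [ 0.539 -0.129  0.33 ]
knob 38 [0.5416 0.2135 0.094 ] [0.5414 0.213  0.0947] [0.532 0.203 0.081] [0.552 0.225 0.105]
disc 438 [0.5809 0.086  0.0648] [0.5804 0.0855 0.0646] [0.52  0.024 0.058] [0.643 0.144 0.075]
pad 223 [0.5818 0.0841 0.0686] [0.5814 0.0817 0.068 ] [0.533 0.045 0.065] [0.635 0.14  0.075]
plate 644 [0.556  0.1773 0.0501] [0.5566 0.1751 0.0501] [0.483 0.119 0.045] [0.632 0.275 0.055]
glue 30 [ 0.4564 -0.038   0.0998] [ 0.4563 -0.0374  0.1031] [ 0.441 -0.048  0.08 ] [ 0.466 -0.03   0.112]
head 1170 [ 0.6632 -0.0225  0.2893] [ 0.6675 -0.0181  0.2895] [ 0.539 -0.127  0.275] [0.762 0.04  0.3  ]
((642.0001220703125, -46.21257019042969), (244.8489990234375, 113.35293579101562), 17.503644943237305)
base 668 [ 0.61   -0.0241  0.0298] [ 0.5916 -0.0236  0.0298] [ 0.516 -0.128  0.025] [0.791 0.083 0.034]
((651.9342651367188, -26.642120361328125), (249.48545837402344, 155.495849609375), 17.234375)
[ 0.9515752   0.307416    0.5997373  -0.11066768]
```

View pics/c1.png

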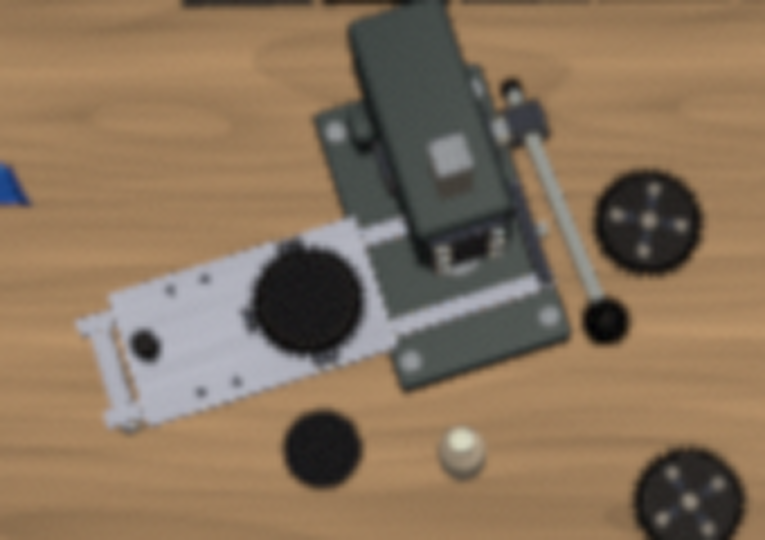

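The crop confirms the layout: knob at crop (146,346), ball at (605,321), lever bar running back from it. The press yaw is about 17.4°, so the tool's x and y already line up with the press's x and −y. Predicted ball and knob positions from the base fit agree with the direct measurements to a few mm. First move: above the knob.

```bash
cat >> h.py <<'E'
def to(*p):
    s=monitor.get_state(); r=R.from_quat(s["eef_rot"]); print("t",s["t"],"shift",r.inv().apply(np.array(p)-s["ee_pos"]).round(4))
    return r
E
python3 - <<'E'
from h import *
r=to(.540,.2135,.2); to(.45,.0,.23); to(.46,.2135,.2); print(r.as_matrix().round(3))
E
python3 -m creep '[{"linear":[0.08,-0.47,0],"delta_rot":[0,0,0],"jaw":0.085},{"linear":[0.08,-0.47,0],"delta_rot":[0,0,0],"jaw":0.085},{"linear":[0.08,-0.47,0],"delta_rot":[0,0,0],"jaw":0.085},{"linear":[0.08,-0.47,0],"delta_rot":[0,0,0],"jaw":0.085},{"linear":[0.08,-0.47,0],"delta_rot":[0,0,0],"jaw":0.085},{"linear":[0.08,-0.47,0],"delta_rot":[0,0,0],"jaw":0.085},{"linear":[0.08,-0.47,0],"delta_rot":[0,0,0],"jaw":0.085},{"linear":[0.08,-0.47,0],"delta_rot":[0,0,0],"jaw":0.085}]' 40
python3 -c "
from h import *
to(.5415,.2135,.2)"
```

```text
t 0.1 shift [ 0.5794 -0.6378  0.0314]
t 0.1 shift [ 0.4284 -0.4621  0.0011]
t 0.1 shift [ 0.5032 -0.6623  0.0315]
[[ 0.952  0.306 -0.   ]
 [ 0.306 -0.952  0.002]
 [ 0.    -0.002 -1.   ]]
t: 1.1
ee_pos: [0.1674, -0.1668, 0.2573]
eef_rot: [0.988, 0.155, -0.014, -0.02]
force: [-0.3, -0.4, 0.6]
finger_gap: 0.991
gripper_force: 0.0
t 1.1 shift [ 0.4738 -0.2451  0.0576]
```

That first leg pointed inside the inner reach limit because I typed too small an x shift. Nothing was touched, so I go outward from here.

```bash
python3 -m creep '[{"linear":[0.24,-0.09,0.02],"delta_rot":[0,0,0],"jaw":0.085},{"linear":[0.24,-0.09,0.02],"delta_rot":[0,0,0],"jaw":0.085},{"linear":[0.24,-0.09,0.02],"delta_rot":[0,0,0],"jaw":0.085},{"linear":[0.24,-0.09,0.02],"delta_rot":[0,0,0],"jaw":0.085},{"linear":[0.24,-0.09,0.02],"delta_rot":[0,0,0],"jaw":0.085},{"linear":[0.24,-0.09,0.02],"delta_rot":[0,0,0],"jaw":0.085},{"linear":[0.24,-0.09,0.02],"delta_rot":[0,0,0],"jaw":0.085}]' 40
python3 -c "
from h import *
r=to(.5415,.2135,.16);print(r.as_matrix().round(3)); s=monitor.get_state();print(s['joints'])
g=R.from_euler('z',17.4,degrees=True)*R.from_euler('x',180,degrees=True)
print((r.inv()*g).as_rotvec(degrees=True))"
```

```text
t: 1.98
ee_pos: [0.3668, -0.0089, 0.2365]
eef_rot: [0.988, 0.154, -0.014, -0.019]
force: [0.7, -0.5, -0.1]
finger_gap: 0.995
gripper_force: 0.0
t 1.975 shift [ 0.2357 -0.1555  0.0781]
[[ 0.952  0.304 -0.033]
 [ 0.305 -0.952  0.033]
 [-0.021 -0.041 -0.999]]
[-0.14319565 -0.51016845  1.74168116  0.03011633  1.94697349  1.12907219]
[-2.36797312  1.21369043  0.30870551]
```

```bash
python3 -m creep '[{"linear":[0.235,-0.155,0.03],"delta_rot":[-2.4,1.2,0.3],"jaw":0.085},{"linear":[0.235,-0.155,0.03],"delta_rot":[-2.4,1.2,0.3],"jaw":0.085},{"linear":[0.235,-0.155,0.03],"delta_rot":[-2.4,1.2,0.3],"jaw":0.085},{"linear":[0.235,-0.155,0.03],"delta_rot":[-2.4,1.2,0.3],"jaw":0.085},{"linear":[0.235,-0.155,0.078],"delta_rot":[-2.4,1.2,0.3],"jaw":0.085},{"linear":[0.235,-0.155,0.078],"delta_rot":[-2.4,1.2,0.3],"jaw":0.085},{"linear":[0.235,-0.155,0.078],"delta_rot":[-2.4,1.2,0.3],"jaw":0.085},{"linear":[0.235,-0.155,0.078],"delta_rot":[-2.4,1.2,0.3],"jaw":0.085}]' 40
python3 -c "
from h import *
r=to(.5415,.2135,.064)
g=R.from_euler('z',17.4,degrees=True)*R.from_euler('x',180,degrees=True)
print((r.inv()*g).as_rotvec(degrees=True))
c,W=grab('scene'); im=c['image'];save('s2.png',cv2.resize(im[100:330,180:420],None,fx=2.5,fy=2.5))"
```

```text
t: 2.98
ee_pos: [0.5419, 0.2128, 0.1629]
eef_rot: [0.989, 0.151, 0.002, -0.0]
force: [-0.3, 0.3, 1.0]
finger_gap: 1.002
gripper_force: 0.0
t 2.975 shift [-0.0006 -0.0008  0.0989]
[ 0.00431867 -0.2343245  -0.00692918]
```

View pics/s2.png

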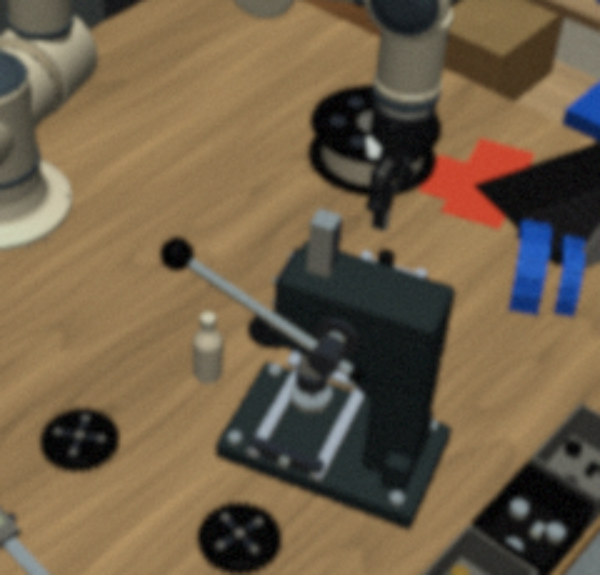

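The gripper, at crop (382,200), hangs right above the black knob at (386,258). Descend and grip.

```bash
python3 -m creep '[{"linear":[0,0,0.04],"delta_rot":[0,0,0],"jaw":0.085},{"linear":[0,0,0.07],"delta_rot":[0,0,0],"jaw":0.085},{"linear":[0,0,0.097],"delta_rot":[0,0,0],"jaw":0.085},{"linear":[0,0,0.097],"delta_rot":[0,0,0],"jaw":0.085},{"linear":[0,0,0.097],"delta_rot":[0,0,0],"jaw":0.02},{"linear":[0,0,0.097],"delta_rot":[0,0,0],"jaw":0.02},{"linear":[0,0,0.097],"delta_rot":[0,0,0],"jaw":0.015},{"linear":[0,0,0.097],"delta_rot":[0,0,0],"jaw":0.015}]' 30
python3 -m creep '[{"linear":[0,0,0],"delta_rot":[0,0,0],"jaw":0.01},{"linear":[0,0,0],"delta_rot":[0,0,0],"jaw":0.01},{"linear":[0,0,0],"delta_rot":[0,0,0],"jaw":0.01},{"linear":[0,0,0],"delta_rot":[0,0,0],"jaw":0.01}]' 30
python3 -c "
from h import *
r=to(.5785,.092,.0655)"
```

```text
t: 4.03
ee_pos: [0.5416, 0.2142, 0.0638]
eef_rot: [0.988, 0.152, 0.0, -0.0]
force: [-0.4, -1.0, 3.3]
finger_gap: 0.27
gripper_force: 29.4
t: 4.53
ee_pos: [0.5416, 0.2142, 0.0637]
eef_rot: [0.988, 0.152, 0.0, -0.0]
force: [-0.4, -0.7, 4.9]
finger_gap: 0.267
gripper_force: 29.5
t 4.525 shift [-0.0015  0.1277 -0.0018]
```

Knob held (opening about 23 mm). Push to near the stop, then creep.

```bash
python3 -m creep '[{"linear":[0,0.02,0],"delta_rot":[0,0,0],"jaw":0.01},{"linear":[0,0.04,0],"delta_rot":[0,0,0],"jaw":0.01},{"linear":[0,0.06,0],"delta_rot":[0,0,0],"jaw":0.01},{"linear":[0,0.08,0],"delta_rot":[0,0,0],"jaw":0.01},{"linear":[0,0.095,0],"delta_rot":[0,0,0],"jaw":0.01},{"linear":[0,0.11,0],"delta_rot":[0,0,0],"jaw":0.01},{"linear":[0,0.115,0],"delta_rot":[0,0,0],"jaw":0.01},{"linear":[0,0.115,0],"delta_rot":[0,0,0],"jaw":0.01}]'
for i in 1; do python3 -m creep '[{"linear":[0,0.003,0],"delta_rot":[0,0,0],"jaw":0.01},{"linear":[0,0.006,0],"delta_rot":[0,0,0],"jaw":0.01},{"linear":[0,0.008,0],"delta_rot":[0,0,0],"jaw":0.01},{"linear":[0,0.008,0],"delta_rot":[0,0,0],"jaw":0.01}]'; done
python3 -c "
from h import *
r=to(.5785,.092,.0655)"
```

```text
t: 5.52
ee_pos: [0.5758, 0.1037, 0.0637]
eef_rot: [0.988, 0.152, -0.0, 0.0]
force: [-3.5, -3.5, 7.0]
finger_gap: 0.269
gripper_force: 30.0
t: 6.02
ee_pos: [0.5778, 0.097, 0.0637]
eef_rot: [0.988, 0.152, -0.0, -0.0]
force: [-4.3, -0.5, 8.4]
finger_gap: 0.266
gripper_force: 30.0
t 6.025 shift [-0.0009  0.005  -0.0018]
```

```bash
python3 -m creep '[{"linear":[0,0.002,-0.001],"delta_rot":[0,0,0],"jaw":0.01},{"linear":[0,0.004,-0.001],"delta_rot":[0,0,0],"jaw":0.01},{"linear":[0,0.004,-0.001],"delta_rot":[0,0,0],"jaw":0.01}]'
python3 -m creep '[{"linear":[0,0.002,0],"delta_rot":[0,0,0],"jaw":0.01},{"linear":[0,0.003,0],"delta_rot":[0,0,0],"jaw":0.01},{"linear":[0,0.003,0],"delta_rot":[0,0,0],"jaw":0.01}]'
```

```text
t: 6.4
ee_pos: [0.5786, 0.0944, 0.0637]
eef_rot: [0.988, 0.153, -0.001, -0.001]
force: [-5.1, 5.2, 5.5]
finger_gap: 0.264
gripper_force: 30.0
t: 6.78
ee_pos: [0.5786, 0.0943, 0.0637]
eef_rot: [0.988, 0.154, -0.001, -0.004]
force: [-9.1, 14.8, 6.6]
finger_gap: 0.264
gripper_force: 30.6
```

The shuttle is at the stop: the pose stalled while the force rose to 17 N, within 3 mm of the predicted home position. Release, rise and go back from the press.

```bash
python3 -m creep '[{"linear":[0,0,0],"delta_rot":[0,0,0],"jaw":0.085},{"linear":[0,0,0],"delta_rot":[0,0,0],"jaw":0.085},{"linear":[0,0,0],"delta_rot":[0,0,0],"jaw":0.085},{"linear":[0,-0.003,0],"delta_rot":[0,0,0],"jaw":0.085},{"linear":[0,-0.003,-0.04],"delta_rot":[0,0,0],"jaw":0.085},{"linear":[-0.02,-0.003,-0.09],"delta_rot":[0,0,0],"jaw":0.085},{"linear":[-0.06,-0.003,-0.14],"delta_rot":[0,0,0],"jaw":0.085},{"linear":[-0.1,-0.003,-0.18],"delta_rot":[0,0,0],"jaw":0.085}]'
python3 -m creep '[{"linear":[-0.03,0,-0.04],"delta_rot":[0,0,0],"jaw":0.085},{"linear":[-0.04,0,-0.08],"delta_rot":[0,0,0],"jaw":0.085},{"linear":[-0.04,0,-0.12],"delta_rot":[0,0,0],"jaw":0.085},{"linear":[-0.04,0,-0.12],"delta_rot":[0,0,0],"jaw":0.085},{"linear":[-0.04,0,-0.12],"delta_rot":[0,0,0],"jaw":0.085}]'
python3 - <<'E'
from h import *
r=to(.5085,-.1428,.375)
g=R.from_euler('z',17.4,degrees=True)*R.from_euler('x',180,degrees=True)
print((r.inv()*g).as_rotvec(degrees=True))
c,W=grab("top"); save("t3.png",cv2.resize(c["image"][130:250,180:350],None,fx=4,fy=4))
p=W[190:213,303:327].reshape(-1,3);p=p[(p[:,2]>.27)&(p[:,2]<.36)];print(len(p),p.mean(0),np.nanmax(p,0))
E
```

```text
t: 7.78
ee_pos: [0.4832, 0.0626, 0.2457]
eef_rot: [0.988, 0.152, 0.0, 0.0]
force: [0.6, -0.3, 0.3]
finger_gap: 0.994
gripper_force: 0.0
t: 8.4
ee_pos: [0.4461, 0.0509, 0.3629]
eef_rot: [0.988, 0.152, -0.001, -0.0]
force: [-0.2, -0.3, 0.2]
finger_gap: 0.995
gripper_force: 0.0
t 8.4 shift [ 0.0012  0.2035 -0.0122]
[-0.01888512  0.07913038  0.10354173]
125 [ 0.5131337  -0.13852775  0.31940693] [ 0.54974697 -0.12351521  0.3352974 ]
```

View pics/t3.png

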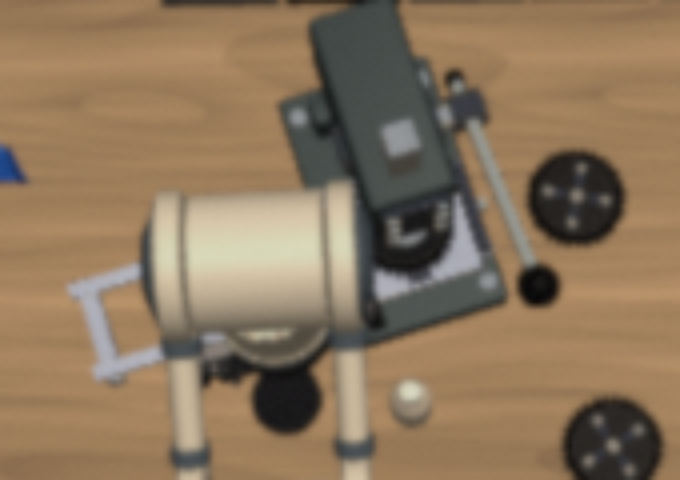

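The disc now sits under the ram, at crop (410,235), and the plate reaches the right side of the base. The lever is still up, with its ball at (538,285). Move over the ball.

```bash
python3 -m creep '[{"linear":[0,0.06,-0.012],"delta_rot":[0,0,0],"jaw":0.085},{"linear":[0,0.12,-0.012],"delta_rot":[0,0,0],"jaw":0.085},{"linear":[0,0.17,-0.012],"delta_rot":[0,0,0],"jaw":0.085},{"linear":[0.001,0.2,-0.012],"delta_rot":[0,0,0],"jaw":0.085},{"linear":[0.001,0.203,-0.012],"delta_rot":[0,0,0],"jaw":0.085},{"linear":[0.001,0.203,-0.012],"delta_rot":[0,0,0],"jaw":0.085}]'
python3 - <<'E'
from h import *
r=to(.5085,-.1428,.291)
c,W=grab("scene"); save("s4.png",cv2.resize(c["image"][110:290,180:380],None,fx=3,fy=3))
E
```

```text
t: 9.2
ee_pos: [0.5079, -0.142, 0.3746]
eef_rot: [0.988, 0.152, -0.001, -0.001]
force: [0.6, -0.5, 0.9]
finger_gap: 0.995
gripper_force: 0.0
t 9.2 shift [0.0005 0.0011 0.0836]
```

View pics/s4.png

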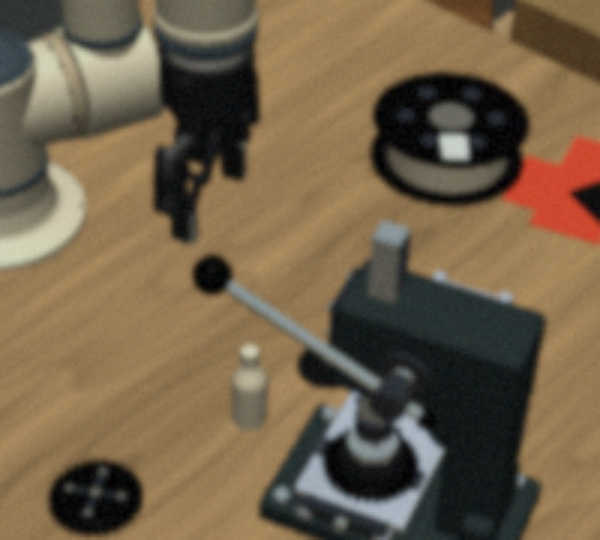

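Fingers straddle the ball, at crop (212,274). Descend and grip.

```bash
python3 -m creep '[{"linear":[0,0.001,0.03],"delta_rot":[0,0,0],"jaw":0.085},{"linear":[0,0.001,0.06],"delta_rot":[0,0,0],"jaw":0.085},{"linear":[0,0.001,0.086],"delta_rot":[0,0,0],"jaw":0.085},{"linear":[0,0.001,0.086],"delta_rot":[0,0,0],"jaw":0.085},{"linear":[0,0.001,0.086],"delta_rot":[0,0,0],"jaw":0.03},{"linear":[0,0.001,0.086],"delta_rot":[0,0,0],"jaw":0.025},{"linear":[0,0.001,0.086],"delta_rot":[0,0,0],"jaw":0.025},{"linear":[0,0.001,0.086],"delta_rot":[0,0,0],"jaw":0.025}]' 60
python3 -c "
from h import *
r=to(.5085,-.1428,.291);print(r.as_matrix().round(3))
B=np.array([.619,-.0345]);ex=np.array([.954,.299]);ey=np.array([-.299,.954])
d=monitor.get_state()['ee_pos'][:2]-B;print(d@ex,d@ey)
for q in [0,.2,.35,.45,.52,.6,.66,.72]: a=.4-q;print(q,(.0375-.19*np.cos(a)+.1375)*1e3,(.2375+.19*np.sin(a)-.3115)*1e3)"
```

```text
t: 10.25
ee_pos: [0.5079, -0.1421, 0.2911]
eef_rot: [0.988, 0.153, 0.0, -0.001]
force: [-3.9, 6.2, 4.6]
finger_gap: 0.391
gripper_force: 59.1
t 10.25 shift [0.0003 0.0009 0.0001]
[[ 0.953  0.302 -0.   ]
 [ 0.302 -0.953  0.002]
 [ 0.    -0.002 -1.   ]]
-0.13811988156998517 -0.0694097371964462
0 -0.0015888605481573226 -0.010514961356400399
0.2 -11.212649789835883 -36.25282714893841
0.35 -14.762549475043574 -64.50395783857113
0.45 -14.762549475043574 -83.49604216142889
0.52 -13.63364081223456 -96.7453193848947
0.6 -11.212649789835883 -111.74717285106162
0.66 -8.6140958455575 -122.84530485950948
0.72 -5.35472943566373 -133.7676465170624
```

Ball held. Follow the arc to just before foot contact.

```bash
python3 -m creep '[{"linear":[-0.004,0,0.011],"delta_rot":[0,0,0],"jaw":0.025},{"linear":[-0.007,0,0.022],"delta_rot":[0,0,0],"jaw":0.025},{"linear":[-0.01,0,0.033],"delta_rot":[0,0,0],"jaw":0.025},{"linear":[-0.012,0,0.043],"delta_rot":[0,0,0],"jaw":0.025},{"linear":[-0.014,0,0.054],"delta_rot":[0,0,0],"jaw":0.025},{"linear":[-0.015,0,0.065],"delta_rot":[0,0,0],"jaw":0.025},{"linear":[-0.015,0,0.075],"delta_rot":[0,0,0],"jaw":0.025},{"linear":[-0.015,0,0.083],"delta_rot":[0,0,0],"jaw":0.025}]' 60
python3 -m creep '[{"linear":[0,0,0],"delta_rot":[0,0,0],"jaw":0.025},{"linear":[0.001,0,0.007],"delta_rot":[0,0,0],"jaw":0.025},{"linear":[0.001,0,0.013],"delta_rot":[0,0,0],"jaw":0.025},{"linear":[0.001,0,0.013],"delta_rot":[0,0,0],"jaw":0.025}]' 60
python3 - <<'E'
from h import *
c,W=grab("scene");p=W.reshape(-1,3)
n=np.linalg.norm(p-np.array([.495,-.147,.216]),axis=1)<.03; print(n.sum())
print(monitor.get_state()["force"])
E
```

```text
t: 11.25
ee_pos: [0.4941, -0.1464, 0.2085]
eef_rot: [0.988, 0.153, 0.001, -0.001]
force: [-1.3, 6.4, 6.2]
finger_gap: 0.39
gripper_force: 62.9
t: 11.75
ee_pos: [0.4956, -0.1459, 0.1954]
eef_rot: [0.988, 0.153, 0.001, -0.001]
force: [-1.2, 6.2, 6.9]
finger_gap: 0.392
gripper_force: 63.6
107
[-2.11287649  6.64835101  6.42603516]
```

The upward force of about 6.5 N fits the predicted pre-contact value. Now squeeze to the half point.

```bash
python3 -m creep '[{"linear":[0.001,0,0.006],"delta_rot":[0,0,0],"jaw":0.025},{"linear":[0.002,0,0.012],"delta_rot":[0,0,0],"jaw":0.025},{"linear":[0.004,0,0.018],"delta_rot":[0,0,0],"jaw":0.025},{"linear":[0.005,0,0.024],"delta_rot":[0,0,0],"jaw":0.025},{"linear":[0.005,0,0.024],"delta_rot":[0,0,0],"jaw":0.025}]' 60
python3 -m creep '[{"linear":[0.001,0,0.004],"delta_rot":[0,0,0],"jaw":0.025},{"linear":[0.002,0,0.008],"delta_rot":[0,0,0],"jaw":0.025},{"linear":[0.0035,0,0.013],"delta_rot":[0,0,0],"jaw":0.025},{"linear":[0.0035,0,0.013],"delta_rot":[0,0,0],"jaw":0.025},{"linear":[0.0035,0,0.013],"delta_rot":[0,0,0],"jaw":0.025}]' 60
python3 - <<'E'
from h import *
c,W=grab("scene"); save("s5.png",cv2.resize(c["image"][180:300,230:370],None,fx=5,fy=5,interpolation=cv2.INTER_CUBIC))
B=np.array([.619,-.0345]);ex=np.array([.954,.299]);ey=np.array([-.299,.954])
d=monitor.get_state()['ee_pos'][:2]-B;print(d@ex,d@ey)
# ball: dark points near expected centre, least-squares sphere r=18mm
from scipy.optimize import least_squares
p=W.reshape(-1,3);col=c["image"].reshape(-1,3).max(1)
e=np.array([*(B+ex*-.143-ey*.07),.178]);q=p[np.linalg.norm(p-e,axis=1)<.024];print(len(q),e)
print(least_squares(lambda x:np.linalg.norm(q-x,axis=1)-.018,e,loss="soft_l1",f_scale=.002).x)
E
```

```text
t: 12.42
ee_pos: [0.5004, -0.1445, 0.173]
eef_rot: [0.988, 0.153, 0.002, -0.001]
force: [-4.4, 9.1, 12.2]
finger_gap: 0.387
gripper_force: 65.6
t: 13.05
ee_pos: [0.505, -0.143, 0.1615]
eef_rot: [0.988, 0.154, 0.004, -0.001]
force: [-1.4, 8.1, 14.9]
finger_gap: 0.399
gripper_force: 67.6
-0.14124477081942532 -0.06940944094434978
24 [ 0.503508 -0.144037  0.178   ]
[ 0.50523091 -0.14155188  0.18180378]
```

View pics/s5.png

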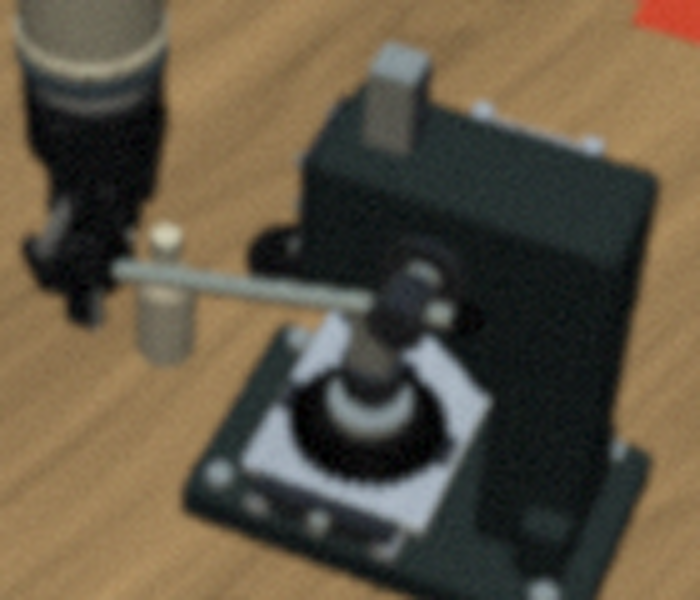

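The gripper holds the ball (the bar's front end is at crop (118,268)), the foot is on the pad at (370,405), and the glue is still standing. I go 3 mm further and check the lever angle from the bar.

```bash
python3 -m creep '[{"linear":[0.0005,0,0.0015],"delta_rot":[0,0,0],"jaw":0.025},{"linear":[0.001,0,0.003],"delta_rot":[0,0,0],"jaw":0.025},{"linear":[0.001,0,0.003],"delta_rot":[0,0,0],"jaw":0.025},{"linear":[0.001,0,0.003],"delta_rot":[0,0,0],"jaw":0.025}]' 60
python3 - <<'E'
from h import *
c,W=grab("scene")
B=np.array([.619,-.0345]);ex=np.array([.954,.299]);ey=np.array([-.299,.954])
p=W[228:245,252:304].reshape(-1,3);d=p[:,:2]-B;X,Y,Z=d@ex,d@ey,p[:,2]
m=(abs(Y+.07)<.015)&(X>-.115)&(X<.01)&(Z>.16)&(Z<.26);print(m.sum())
v=cv2.fitLine(np.c_[X,Z][m].astype(np.float32),cv2.DIST_HUBER,0,.01,.01).ravel();print("q fit",.4+np.arctan(v[1]/v[0]),v)
# angle from pivot, bar surface ~6mm above axis
print("q pivot",np.median(.4+np.arctan2(.2375-(Z[m]-.005),.0375-X[m])))
s=monitor.get_state();print(s["force"],s["ee_pos"])
E
```

```text
t: 13.6
ee_pos: [0.5057, -0.1427, 0.1586]
eef_rot: [0.988, 0.154, 0.003, -0.001]
force: [-1.7, 8.0, 15.8]
finger_gap: 0.39
gripper_force: 67.6
186
q fit 0.6729722 [ 0.96297383  0.26959476 -0.047183    0.21544158]
q pivot 0.7107441494200487
[-3.24677221  8.08724675 15.7603271 ] [ 0.50571959 -0.14276404  0.15861946]
```

The pose (0.71), pivot angle (0.71) and push force (15.8 N) all put the lever near half squeeze; the rougher bar fit gives 0.67. All four are inside the window, so I hand in.

```bash
python3 -c "
from h import *
print(order.sign_off())"
```

```text
the job is handed in; nothing more can be done
None
```

The job is handed in: the shuttle is home against its stop, and the gripper is holding the lever's ball at about 0.71 rad, near half squeeze, with no contact with the bystanders seen. No verdict came back from the hand-in.

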